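Take down the stacked bisque jars onto their saucers

ROBOT

A 6-joint arm with a two-finger parallel gripper is mounted at the origin on the work surface. World frame = base frame: x ahead of the robot, y to its left, z up, the work surface at z = 0. Lengths are in mm, angles in degrees, forces in N, time in s.
With the tool pointing down it reaches from about 325 to 925 mm from the base axis. Payload 3.1 kg.
Tool frame: the origin (TCP) lies at the very end of the fingers, on their centre line; the grasp point (between the pads) lies grasp_offset behind it (grasp_offset is the distance from the TCP to the grasp point, in mm); z points along the fingers, y is the line along which they close (so a half turn about z gives the same grasp; the last joint's range is limited). The gripper opens to 85 mm and grips with 20 to 120 N. Pads are 22 mm wide; open, the fingers measure 114 mm over their backs; the gripper's body (76 mm by 85 mm) begins 54 mm behind the grasp point. The pads swing forward as they close: fully open they stand 13 mm farther back than shut.
Start: joints at [67.483, 12.427, 92.441, -0, 75.132, -6.429], TCP at [173.184, 600.539, 231.3] pointing down, gripper open.
Joint ranges: [-157.48, 157.48], [-44.54, 120.13], [17.64, 146.25], [-64.5, 244.5], [7.68, 150.69], [-147.95, 147.95]. Speed limits (degrees/s): [159.86, 159.86, 180, 180, 180, 180].

INTERFACE

Orientations are given as [roll, pitch, yaw] about the fixed x, y, z axes, in that order (R = Rz(yaw) Ry(pitch) Rx(roll)).
In Python, from station import * gives the robot as it stands. Calls block until the motion is done:
- goto(position, orientation): joint-space move of the TCP to a pose.
- move_l(position, attitude=None, speed=150): straight line of the TCP; attitude=None keeps the orientation; speed is the mean speed in mm/s.
- move_j(angles): joint-space move.
- grip(opening, squeeze=None): finger opening in mm; squeeze is the grip in N (None keeps the last); returns when the fingers have stopped.
- wait(seconds).
- solve_ik(position, orientation): joint angles nearest the present ones, or None.
- get_obs(): the state.
- get_image(name): name is "side" or "top"; returns the picture (420x560x3 uint8, red, green, blue); there is no depth.
- get_calibration(name): a dict with "fx", "fy", "cx", "cy" (pixels), "D" ([k1, k2, p1, p2, k3] as OpenCV has them; the pictures are not rectified), "R" (3x3) and "t" (3): a world point X has camera coordinates R X + t. Camera axes: x right, y down, z forward; pixel columns grow to the right and rows downward; lengths in mm; the calibration is good to about 2 mm. A picture is of the moment at which its call begins. get_calibration takes no time and is no camera call.
A pose or a line that the arm cannot do raises Unreachable and nothing moves.
- sign_off(): hands the job in; it is judged then, once.
Trained networks look in the newest picture that a camera, given by its name, has taken for a name from the list of things; names that differ only in an ending like _2 or _b are one class to them, and where a whole thing is asked for, a point or a joint stands for the part that bears it (a point fixed in the world has none). Each returns a list of dicts, best first, with "score" (0 to 1); they miss things now and then, are a little off and sometimes report something else, mostly with a low value. They report only what shows in the picture. A call takes as long as a camera call. They do not tell look-alikes from the thing itself.
- spot_in(name, camera): "extent" ([centre column, centre row, width, height] in pixels, round what is visible of it).
- regions_of(name, camera): "region" (420x560 bool, what is visible of it) and "extent" ([centre column, centre row, width, height] in pixels, round what is visible of it).
The state is a dict: "t": time; "joint_pos": joint angles; "qvel": joint speeds; "effort": joint torques, N m; "tcp_pos": TCP position; "ee_rot": TCP orientation; "wrist_force": force on the tool from outside, world axes, zero at the start; "moment": the same for the moment, N m; "grip_width": finger opening in mm; "grip_force": force on a finger pad.
Only numpy, scipy, OpenCV 4.12 (cv2) and the standard library are available. Lean on these libraries where they do the work, as an engineer would, in place of code of your own. Each camera call takes 0.05 s, during which the arm holds its last target. There are 200 camera calls.

TASK

Take down the stack of bisque jars on the banding wheel, and fetch the single jar standing on the plywood bats, and set each of the four jars upright on the saucer of its own outline (square, round, six-sided, oblong), fully down inside the rim. They are brittle, so set them down without dropping or tipping any, and leave the grey vase where it stands.

Things in the scene. Friction and masses are not known exactly. Their poses are not given: they have to be found in the camera images.
- square_jar: Square lidded jar, 60 x 60 mm, 42 mm high, about 0.2 kg; x and y run square to its sides. Starts alone on the plywood bats (110 x 110 mm, 30 mm high) or lowest in the stack of three on the banding wheel (green disc, diameter 130 mm, top 30 mm high). Unglazed terracotta, one solid piece, flat top (the lid is fast). Origin: centre of its underside, z up.
- round_jar: Round lidded jar, diameter 64 mm, 42 mm high, about 0.2 kg. Starts lowest in the stack of three on the banding wheel, or alone on the bats, whichever the square jar does not. Unglazed terracotta, one solid piece, flat top (the lid is fast). Origin: centre of its underside, z up.
- hex_jar: Six-sided lidded jar, 48 mm across the flats (55 mm across corners), 40 mm high, about 0.13 kg; its x axis points square to one pair of flats (others every 60 degrees). It starts as the middle of the stack of three. Unglazed terracotta, one solid piece, flat top (the lid is fast). Origin: centre of its underside, z up.
- oblong_jar: Oblong lidded jar, 46 mm along its x by 28 mm along its y, 40 mm high, about 0.09 kg. It starts on top of the stack of three, on the hex jar. Unglazed terracotta, one solid piece, flat top (the lid is fast). Origin: centre of its underside, z up.
- square_saucer: Square saucer, well 76 x 76 mm, outside 88 x 88 mm; x and y run square to its sides. Plain white plaster, fixed to the table. Its well has a flat floor 6 mm above the table; the rim round it is 6 mm thick and its top stands 11 mm above the table. Origin: centre of its underside, on the table, z up.
- round_saucer: Round saucer, well diameter 80 mm, outside 92 mm. Plain white plaster, fixed to the table. Its well has a flat floor 6 mm above the table; the rim round it is 6 mm thick and its top stands 11 mm above the table. Origin: centre of its underside, on the table, z up.
- hex_saucer: Six-sided saucer, well 64 mm across the flats, outside 76 mm; its x axis points square to one pair of flats. Plain white plaster, fixed to the table. Its well has a flat floor 6 mm above the table; the rim round it is 6 mm thick and its top stands 11 mm above the table. Origin: centre of its underside, on the table, z up.
- oblong_saucer: Oblong saucer, well 62 mm along its x by 44 mm along its y, outside 74 x 56 mm. Plain white plaster, fixed to the table. Its well has a flat floor 6 mm above the table; the rim round it is 6 mm thick and its top stands 11 mm above the table. Origin: centre of its underside, on the table, z up.
- vase: Small grey unfired vase, 100 mm high, belly diameter 68 mm, narrow neck, standing loose among the saucers; to be left alone. Origin: centre of its underside, z up.
Things that resemble listed ones, but are neither listed nor needed, are in the scene too. What is shaped like the hex_saucer but green or purple is not meant.

How it is judged:
By the outcome, as a careful person would: the job done as asked, in the order asked, and still so for the second after the job is handed in, with the robot touching nothing.
It also fails if it takes over 125 s, if anything falls off the work surface, if the arm or the gripper's body presses on something with over 40 N, if the wrist force passes 120 N, or if a joint passes its speed limit or range.

## Working session

There is one attempt and no reset: what is moved stays moved. The work goes in short steps, each a Python script; the robot and the scene stay as the last script left them, time stands still between calls to the robot, and variables do not carry over. Pictures are saved under pics/ and viewed, at most 14 in all, crops included, and the job is handed in when it is done.

```bash
ls; mkdir -p pics; python3 - <<'E'
from station import *
import cv2,numpy as np
np.set_printoptions(precision=2,suppress=True)
for n in("side","top"):
    cv2.imwrite(f"pics/{n}0.png",get_image(n)[:,:,::-1]); c=get_calibration(n)
    print(n,c,"pos",-np.array(c["R"]).T@np.array(c["t"]))
    for o in "square_jar round_jar hex_jar oblong_jar square_saucer round_saucer hex_saucer oblong_saucer vase".split():
        print(o,[(round(d["score"],2),np.round(d["extent"])) for d in spot_in(o,n)])
o=get_obs();print(o)
E
```

```text
pics
side {'fx': 407.8610297853347, 'fy': 407.8610297853347, 'cx': 272.07193316374577, 'cy': 203.5925589647844, 'D': array([-0.01,  0.  ,  0.  ,  0.  ,  0.  ]), 'R': array([[ 0.91, -0.42, -0.01],
       [-0.27, -0.55, -0.79],
       [ 0.32,  0.72, -0.61]]), 't': array([-405.42,  192.27,  844.72])} pos [ 144.75 -673.93  663.14]
square_jar [(0.76, array([373., 235.,  34.,  28.]))]
round_jar [(0.7, array([240., 142.,  23.,  28.]))]
hex_jar [(0.91, array([375., 219.,  24.,  24.]))]
oblong_jar [(0.17, array([373., 234.,  34.,  31.]))]
square_saucer [(0.78, array([308., 285.,  46.,  38.]))]
round_saucer [(0.87, array([240., 192.,  33.,  20.]))]
hex_saucer [(0.91, array([427., 298.,  40.,  32.])), (0.84, array([246., 337.,  43.,  38.])), (0.57, array([283., 234.,  36.,  27.]))]
oblong_saucer [(0.86, array([304., 183.,  30.,  22.]))]
vase [(0.94, array([391., 330.,  36.,  57.]))]
top {'fx': 504.3730619170666, 'fy': 504.3730619170666, 'cx': 290.8928803122625, 'cy': 215.91479116021864, 'D': array([0.05, 0.  , 0.  , 0.  , 0.  ]), 'R': array([[ 0.  , -1.  ,  0.  ],
       [-0.99, -0.01, -0.13],

[... 424 characters left out ...]
saucer [(0.96, array([377., 288.,  26.,  28.])), (0.96, array([208., 282.,  31.,  29.])), (0.72, array([400., 153.,  30.,  28.])), (0.66, array([291., 216.,  27.,  29.]))]
oblong_saucer [(0.68, array([233., 164.,  27.,  33.]))]
vase [(0.83, array([426., 200.,  26.,  27.]))]
{'t': 1.0, 'joint_pos': array([67.48, 12.43, 92.44,  0.  , 75.13, -6.43]), 'qvel': array([ 0.1 ,  0.1 ,  0.06,  0.02, -0.1 ,  0.1 ]), 'effort': array([ -0.  , -39.69, -30.43,  -0.  ,   0.  ,   0.  ]), 'tcp_pos': array([173.18, 600.53, 231.29]), 'ee_rot': array([-180.  ,   -0.  ,  163.91]), 'wrist_force': array([ 0.46,  0.19, -0.43]), 'moment': array([ 0.03, -0.01,  0.04]), 'grip_force': 0.0, 'grip_width': 85.378807404332}
```

View pics/top0.png

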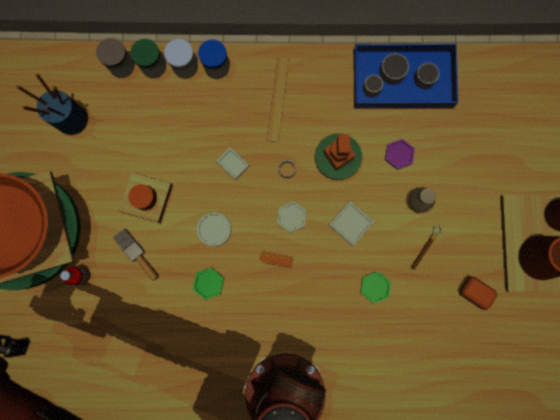

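View pics/side0.png

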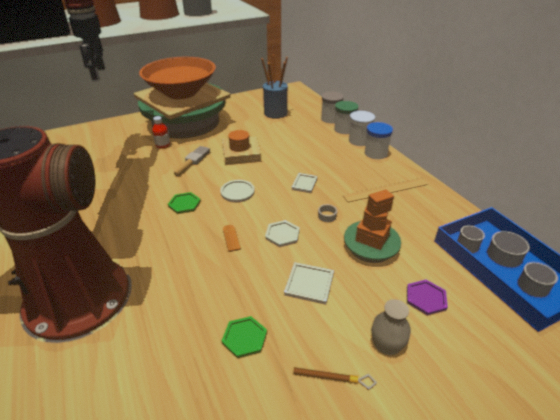

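```bash
cat > h.py <<'E'
from station import *
import cv2,numpy as np
from scipy.optimize import minimize
np.set_printoptions(precision=2,suppress=True)
CAL={n:get_calibration(n) for n in("side","top")}
def K(c): return np.array([[c["fx"],0,c["cx"]],[0,c["fy"],c["cy"]],[0,0,1.]])
def proj(P,n):
    c=CAL[n]; return cv2.projectPoints(np.float64(P).reshape(-1,1,3),cv2.Rodrigues(np.array(c["R"]))[0],np.float64(c["t"]),K(c),np.float64(c["D"]))[0].reshape(-1,2)
def unproj(uv,n,z):
    c=CAL[n]; R=np.array(c["R"]); p=cv2.undistortPoints(np.float64(uv).reshape(-1,1,2),K(c),np.float64(c["D"])).reshape(-1,2)
    d=np.c_[p,np.ones(len(p))]@R; C=-R.T@np.array(c["t"]); return (C+d*((z-C[2])/d[:,2])[:,None])[:,:2]
def outline(kind,a,b=None):
    if kind=="rect": return np.array([[a,b],[-a,b],[-a,-b],[a,-b]])/2.
    if kind=="round": t=np.radians(np.arange(0,360,10)); return a/2*np.c_[np.cos(t),np.sin(t)]
    t=np.radians(np.arange(30,390,60)); return a/2/np.cos(np.pi/6)*np.c_[np.cos(t),np.sin(t)]
def prism(o,x,y,yaw,z0,z1):
    c,s=np.cos(np.radians(yaw)),np.sin(np.radians(yaw)); q=o@np.array([[c,s],[-s,c]])+[x,y]
    return np.r_[np.c_[q,np.full(len(q),z0)],np.c_[q,np.full(len(q),z1)]]
def sil(P,n,S=8):   # antialiased silhouette
    h=cv2.convexHull(np.float32(proj(P,n))).reshape(-1,2)
    m=np.zeros((420,560),np.uint8)
    cv2.fillPoly(m,[np.round(h*256).astype(np.int32)],255,cv2.LINE_AA,8); return m/255.
def fit(o,z0,z1,masks,x,y,yaws):
    masks={n:cv2.GaussianBlur(np.float32(m),(0,0),1) for n,m in masks.items()}
    def cost(p): return sum(((cv2.GaussianBlur(sil(prism(o,p[0],p[1],p[2],z0,z1),n),(0,0),1)-m)**2).sum() for n,m in masks.items())
    return min((minimize(cost,[x,y,w],method="Nelder-Mead",options=dict(initial_simplex=[[x,y,w],[x+8,y,w],[x,y+8,w],[x,y,w+12]],xatol=.05,fatol=.01)) for w in yaws),key=lambda r:r.fun)
OB={"square":outline("rect",60,60),"round":outline("round",64),"hex":outline("hex",48),"oblong":outline("rect",46,28)}
SA={"square":outline("rect",88,88),"round":outline("round",92),"hex":outline("hex",76),"oblong":outline("rect",74,56)}
E
cat > m.py <<'E'
from h import *
ims={n:get_image(n) for n in CAL}
px={"square":(352,224),"round":(214,228),"hex":(291,216),"oblong":(233,164)}
Y={"square":[0,30,60],"round":[0],"hex":[0,20,40],"oblong":[0,45,90,135]}
for k in SA:
    x,y=unproj(px[k],"top",11)[0]; M={}
    for n in CAL:
        r=regions_of(k+"_saucer",n); u=proj([[x,y,8]],n)[0]
        r=[d for d in r if np.hypot(*(np.array(d["extent"][:2])-u))<15]
        if r: M[n]=r[0]["region"]
    for s in [M]+[{n:M[n]} for n in M]:
        f=fit(SA[k],0,11,s,x,y,Y[k]); print(k,list(s),f.x,f.fun,[int(m.sum()) for m in s.values()])
def crop(n,u,v,w=40,s=8):
    a=ims[n][v-w:v+w,u-w:u+w,::-1]; return cv2.convertScaleAbs(cv2.resize(a,None,fx=400/(2*w),fy=400/(2*w),interpolation=cv2.INTER_CUBIC),alpha=1.8)
cv2.imwrite("pics/c1.png",np.hstack([crop("top",340,150,25),crop("side",375,222,36)]))
for n in CAL:
  for k in OB:
    for d in regions_of(k+"_jar",n)[:1]: print(n,k,d["score"],d["extent"],d["region"].sum()); np.save(f"{n}_{k}.npy",d["region"])
E
python3 m.py
```

```text
square ['side', 'top'] [ 451.71 -178.75   49.49] 25.98794505754885 [1526, 1051]
square ['side'] [ 451.43 -179.39   48.77] 8.317661302033832 [1526]
square ['top'] [ 452.06 -178.59   48.99] 11.907353114435576 [1051]
round ['side', 'top'] [433.68 195.9    7.12] 27.22257127038672 [627, 897]
round ['side'] [432.9  198.01  -1.55] 9.124821501387956 [627]
round ['top'] [433.65 195.65   0.84] 12.209232682821428 [897]
hex ['side', 'top'] [467.36 -16.08  28.47] 44.24317022587783 [680, 634]
hex ['side'] [467.8  -15.12  26.7 ] 11.834812174773191 [680]
hex ['top'] [467.77 -15.95  21.52] 28.490753714916007 [634]
oblong ['side', 'top'] [617.06 148.82  49.72] 59.33911127586069 [355, 488]
oblong ['side'] [619.86 150.83  48.96] 17.610033069890203 [355]
oblong ['top'] [618.6  148.59  44.5 ] 36.134300806577905 [488]
side square 0.89 [373.5, 235.1, 31.7, 31.1] 577
side round 0.85 [239.8, 139.8, 23.3, 26.6] 429
side hex 0.63 [375.2, 222.1, 21.7, 23.6] 350
side oblong 0.85 [379.5, 203.9, 25.6, 25.3] 497
top square 0.67 [336.3, 155.6, 30.4, 22.7] 239
top round 0.74 [143.9, 199.2, 24.7, 28.7] 564
top hex 0.64 [338.6, 150.1, 15.5, 24.2] 175
top oblong 0.48 [342.6, 146.2, 15.1, 24.0] 252
```

View pics/c1.png

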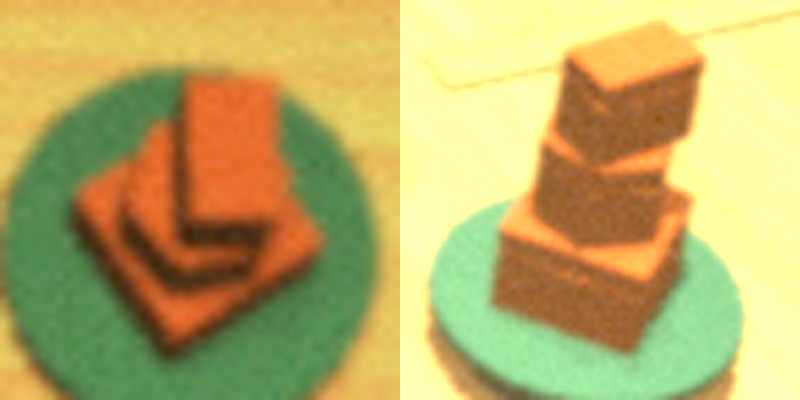

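```bash
cat > n.py <<'E'
from h import *
try: print("go",grasp_offset)
except NameError: print("none")
ims={n:get_image(n) for n in CAL}
x,y=unproj([343.7,143.7],"top",152)[0]
M={n:np.load(f"{n}_oblong.npy") for n in CAL}
for s in [M]+[{n:M[n]} for n in M]:
    f=fit(OB["oblong"],112,152,s,x,y,[0,45,90,135]); print(list(s),f.x,f.fun)
# direct corner clicks, oblong top face
tp=unproj(np.array([[187,75],[277,78],[268,222],[183,218]])/8+[315,125],"top",152)
sp=unproj(np.array([[165,52],[260,22],[303,62],[210,90]])/(400/72)+[339,186],"side",152)
for p in(tp,sp): 
    e=np.diff(np.r_[p,p[:1]],axis=0); print(p.mean(0),np.linalg.norm(e,axis=1),np.degrees(np.arctan2(e[:,1],e[:,0])))
S={"square":(451.8,-178.8,49),"round":(433.5,196.2,0),"hex":(467.5,-15.8,26),"oblong":(618.3,149.3,48)}
print("vase",unproj([426,200],"top",50), unproj([391,340],"side",40))
def ov(n,k,P,w=25):
    u,v=np.round(proj(P,n).mean(0)).astype(int); s=200/(2*w)
    a=cv2.convertScaleAbs(cv2.resize(ims[n][v-w:v+w,u-w:u+w,::-1],(200,200),interpolation=cv2.INTER_CUBIC),alpha=1.5)
    q=(proj(P,n)-[u-w,v-w]+.5)*s; h=len(q)//2
    for z,c in((q[:h],(255,0,0)),(q[h:],(0,0,255))): cv2.polylines(a,[np.round(z).astype(int)],True,c,1)
    return a
rows=[np.hstack([ov(n,k,prism(SA[k],*S[k],0,11)) for k in S]) for n in CAL]
cv2.imwrite("pics/ov.png",np.vstack(rows))
p=solve_ik([tp.mean(0)[0],tp.mean(0)[1],260],[180,0,0]);print(p)
E
python3 n.py
```

```text
go 18.700000000000003
['side', 'top'] [ 634.35 -143.98  185.54] 54.03042533827429
['side'] [ 635.   -143.72    8.36] 32.987753495580264
['top'] [ 636.2  -144.89   -1.86] 15.330805969132093
[ 633.05 -145.4 ] [28.17 46.32 26.5  45.92] [-91.74 176.    87.48  -1.94]
[ 631.4  -148.91] [43.88 27.75 41.48 26.62] [ -0.04 -92.92 178.42  92.17]
vase [[ 508.03 -374.4 ]] [[ 498.13 -381.98]]
[-19.12  14.17  87.25  -0.    78.58  70.88]
```

View pics/ov.png

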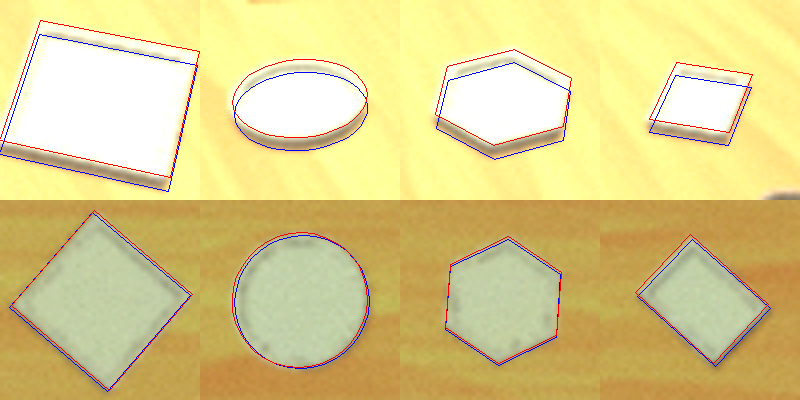

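```bash
cat >> h.py <<'E'
S={"square":(451.8,-178.8,49),"round":(433.5,196.2,0),"hex":(467.5,-15.8,26),"oblong":(618.3,149.3,48)}
ZS=235
def ori(x,y,z,yaws):
    q0=np.array(get_obs()["joint_pos"]); c=[]
    for w in yaws:
        w=(w+180)%360-180; q=solve_ik([x,y,z],[180,0,w])
        if q is not None and abs(q[5])<140: c.append((np.abs(np.array(q)-q0).max(),w))
    return [180,0,min(c)[1]]
def st(l): o=get_obs(); print(l,"t",round(o["t"],2),o["tcp_pos"],"w",round(o["grip_width"],1),"F",o["wrist_force"],"g",round(o["grip_force"],1))
def pick(x,y,yaws,ztcp,wopen,w,sq):
    """approach from above, close, lift 10 mm"""
    o=ori(x,y,ZS,yaws); goto([x,y,ZS],o); grip(wopen)
    move_l([x,y,ztcp+45],speed=200); move_l([x,y,ztcp],speed=70); st("at")
    grip(w-8,sq); st("gripped"); move_l([x,y,ztcp+10],speed=40); st("lifted")
    move_l([x,y,ZS],speed=150); st("up")
def place(x,y,yaws,h,wopen):
    """h = TCP height over the jar's underside; saucer floor at 6"""
    o=ori(x,y,ZS,yaws); goto([x,y,ZS],o); move_l([x,y,6+h+30],speed=200); move_l([x,y,6+h+3],speed=50); wait(.3)
    f0=get_obs()["wrist_force"][2]; z=6+h+3
    while z>6+h-2:
        z-=.5; move_l([x,y,z],speed=15); wait(.05); d=get_obs()["wrist_force"][2]-f0
        if d>2.5: break
    print("contact",z-6-h,d); st("down"); wait(.2); grip(wopen); wait(.2); move_l([x,y,6+h+50],speed=80); st("off"); move_l([x,y,ZS],speed=250)
E
python3 - <<'E'
from h import *
pick(634,-145,[-1,179],121,58,28,30)
for n in CAL: cv2.imwrite(f"pics/{n}1.png",get_image(n)[:,:,::-1])
a=[cv2.imread("pics/top1.png")[90:230,270:410],cv2.imread("pics/side1.png")[150:290,300:440]]
cv2.imwrite("pics/p1.png",cv2.resize(np.hstack(a),(800,400),interpolation=cv2.INTER_CUBIC))
E
```

```text
at t 6.75 [ 634.16 -145.05  121.  ] w 58.0 F [-0.18  0.3  -0.28] g 0.0
gripped t 7.12 [ 634.61 -145.19  121.86] w 27.5 F [0.53 0.09 1.43] g 29.9
lifted t 7.52 [ 634.13 -145.05  131.32] w 27.7 F [ 0.8   0.35 -1.31] g 29.6
up t 8.36 [ 633.2  -144.74  233.69] w 27.4 F [-0.31  0.25 -1.3 ] g 29.6
```

View pics/p1.png

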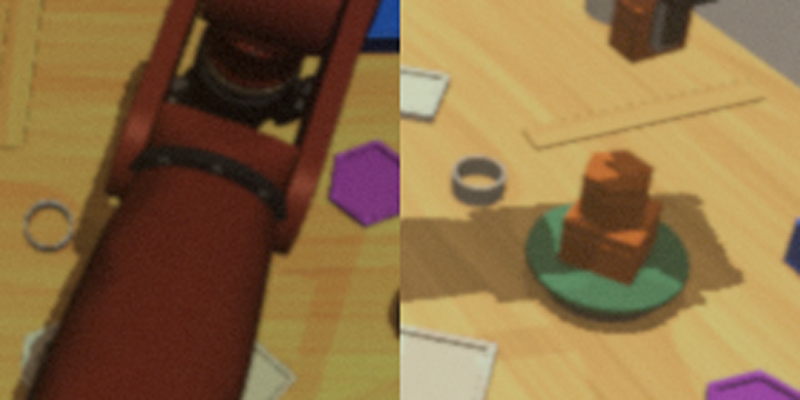

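```bash
cat >> h.py <<'E'
def look(k,z0,z1,x,y,yaws,tag):
    ims={}
    M={}
    for n in CAL:
        ims[n]=get_image(n); u=proj([[x,y,(z0+z1)/2]],n)[0]
        r=[d for d in regions_of(k,n) if np.hypot(*(np.array(d["extent"][:2])-u))<15]
        if r: M[n]=r[0]["region"]
    o=OB[k[:-4]]; f=None
    for s in [{n:M[n]} for n in M]+[M]:
        f=fit(o,z0,z1,s,x,y,yaws); print(k,list(s),f.x,f.fun)
    out=[]
    for n in CAL:
        P=prism(o,*f.x,z0,z1); w=25; u,v=np.round(proj(P,n).mean(0)).astype(int)
        a=cv2.convertScaleAbs(cv2.resize(ims[n][v-w:v+w,u-w:u+w,::-1],(400,400),interpolation=cv2.INTER_CUBIC),alpha=1.7); b=a.copy()
        q=(proj(P,n)-[u-w,v-w]+.5)*8; h=len(q)//2
        for z,c in((q[:h],(255,0,0)),(q[h:],(255,255,255))): cv2.polylines(b,[np.round(z).astype(int)],True,c,1)
        out.append(b)
    cv2.imwrite(f"pics/{tag}.png",np.hstack(out)); return f.x
E
python3 - <<'E'
from h import *
place(618.3,149.3,[48,228],9,56)
look("hex_jar",72,112,628,-140,[0,20,40],"hex1")
E
```

```text
contact 0.0 5.795866269997701
down t 13.48 [618.4  149.31  15.84] w 27.6 F [-2.42 -0.45  4.86] g 30.4
off t 15.04 [618.06 149.27  64.97] w 55.9 F [-0.33  0.2  -0.02] g 0.0
hex_jar ['side'] [ 631.88 -141.     14.32] 19.39544301861154
hex_jar ['top'] [ 632.43 -140.59    5.71] 4.355481962593537
hex_jar ['side', 'top'] [ 632.33 -140.97   13.92] 27.210786504638733
```

View pics/hex1.png

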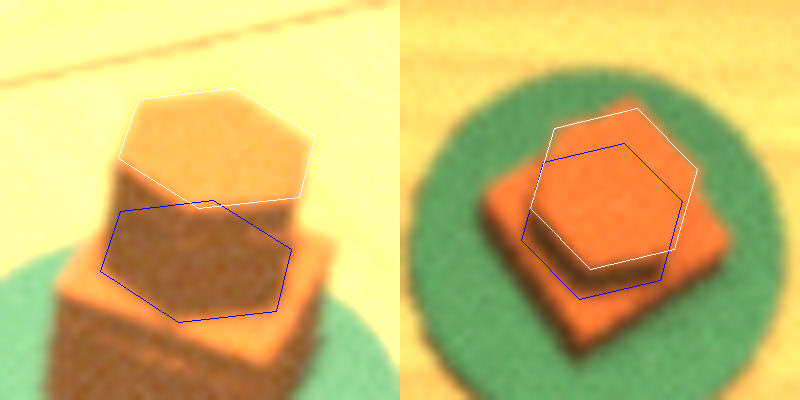

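```bash
python3 - <<'E'
from h import *
pick(632.3,-141,[43+60*i for i in range(6)],80,72,48,35)
place(467.5,-15.8,[56+60*i for i in range(6)],8,64)
# clear the view for the square jar
goto([433,196,ZS],[180,0,get_obs()["ee_rot"][2]])
look("square_jar",30,72,632,-141,[0,30,60],"sq1")
for n in CAL: cv2.imwrite(f"pics/{n}2.png",get_image(n)[:,:,::-1])
E
```

```text
at t 18.99 [ 632.48 -141.05   79.99] w 71.8 F [ 0.56 -0.65 -0.41] g 0.0
gripped t 19.32 [ 633.11 -141.25   81.04] w 48.0 F [ 0.01 -0.1   2.17] g 37.2
lifted t 19.73 [ 632.29 -140.99   90.13] w 47.4 F [-0.11  0.3  -1.74] g 36.8
up t 20.84 [ 631.37 -140.68  233.31] w 47.5 F [-0.6  -0.77 -2.22] g 36.8
contact 0.5 7.023575047151272
down t 25.28 [467.54 -15.81  14.95] w 47.7 F [-2.88  0.09  5.15] g 37.4
off t 26.76 [467.18 -15.74  63.85] w 64.2 F [-0.27 -0.35 -0.89] g 0.0
square_jar ['side'] [ 632.38 -142.21   36.99] 19.80222220347156
square_jar ['top'] [ 633.43 -141.27   32.72] 10.428535949085724
square_jar ['side', 'top'] [ 633.94 -141.4    37.53] 34.40337305643253
```

View pics/sq1.png

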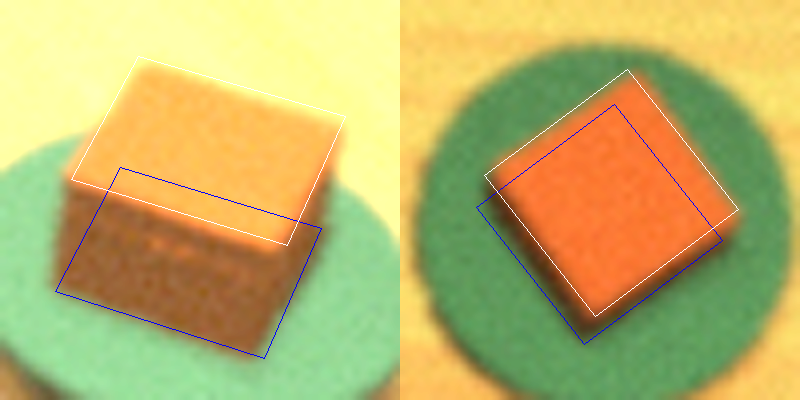

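View pics/side2.png

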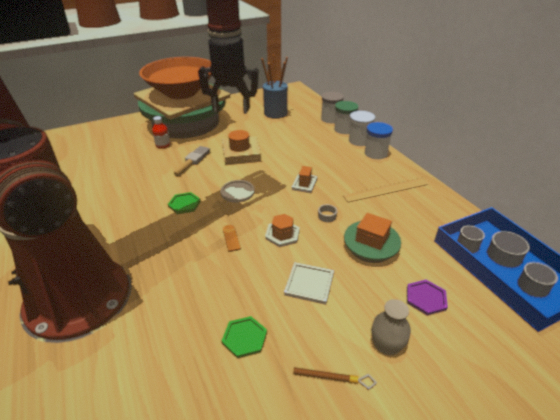

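```bash
python3 - <<'E'
from h import *
pick(632.7,-142,[36+90*i for i in range(4)],37,84,60,40)
place(451.8,-178.8,[49+90*i for i in range(4)],7,78)
x,y=unproj([142,197],"top",72)[0]
look("round_jar",30,72,x,y,[0],"rd1")
E
```

```text
at t 32.27 [ 632.85 -142.04   36.95] w 83.9 F [-0.38  1.53  0.84] g 0.0
gripped t 32.61 [ 633.62 -142.33   38.07] w 59.3 F [ 0.21 -0.74  2.03] g 43.8
lifted t 33.01 [ 632.67 -141.99   47.12] w 59.9 F [-0.19  0.13 -2.26] g 43.4
up t 34.41 [ 631.84 -141.72  233.3 ] w 59.5 F [ 0.01  0.36 -2.27] g 43.4
contact 0.5 6.52095502006547
down t 38.77 [ 451.93 -178.88   14.06] w 59.5 F [-2.63  1.11  5.19] g 44.0
off t 40.27 [ 451.56 -178.66   62.9 ] w 78.3 F [0.1  0.07 0.01] g 0.0
round_jar ['side'] [512.72 377.78   4.77] 2.8266745514867906
round_jar ['top'] [512.32 378.01   4.11] 14.582710471071785
round_jar ['side', 'top'] [512.56 378.     4.92] 18.365518718198683
```

View pics/rd1.png

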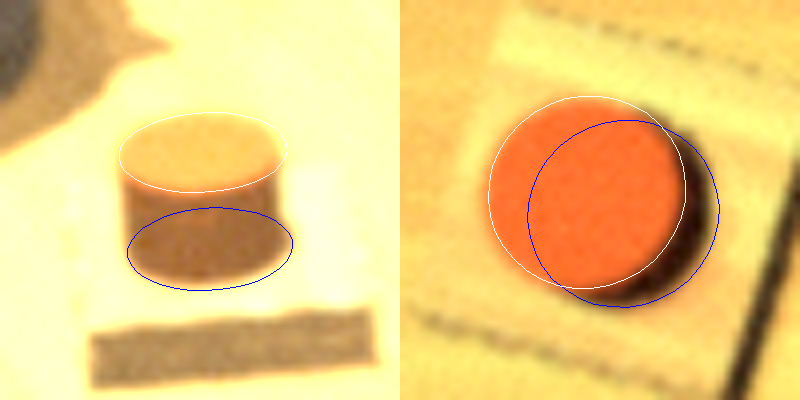

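```bash
python3 - <<'E'
from h import *
pick(512,377.5,[70,90,110,-70,-90,-110],37,84,64,40)
place(433.5,196.2,list(range(-180,180,20)),7,82)
goto([430,380,330],[180,0,get_obs()["ee_rot"][2]])
ims={}
for n in CAL: ims[n]=get_image(n)[:,:,::-1]
def cr(n,P):
    w=28; u,v=np.round(proj([P],n)[0]).astype(int)
    return cv2.convertScaleAbs(cv2.resize(ims[n][v-w:v+w,u-w:u+w],(200,200),interpolation=cv2.INTER_CUBIC),alpha=1.5)
cv2.imwrite("pics/fin.png",np.vstack([np.hstack([cr(n,[S[k][0],S[k][1],25]) for k in S]) for n in CAL]))
cv2.imwrite("pics/top9.png",ims["top"])
st("end")
E
```

```text
at t 45.27 [512.13 377.57  36.94] w 84.1 F [ 0.36  0.02 -0.36] g 0.0
gripped t 45.59 [512.79 377.97  38.01] w 62.8 F [0.45 0.81 3.03] g 44.7
lifted t 45.99 [512.01 377.52  47.18] w 63.1 F [ 0.36 -0.33 -1.72] g 44.4
up t 47.39 [511.21 377.01 233.34] w 62.8 F [-0.   -0.46 -2.09] g 44.4
contact 0.5 7.017551904726556
down t 51.8 [433.53 196.21  13.96] w 63.2 F [-2.79 -1.17  5.99] g 44.8
off t 53.3 [433.19 196.11  62.86] w 82.2 F [-0.33  1.31 -0.21] g 0.0
end t 55.08 [429.7  378.12 327.9 ] w 82.2 F [-0.73 -1.06 -1.03] g 0.0
```

View pics/fin.png

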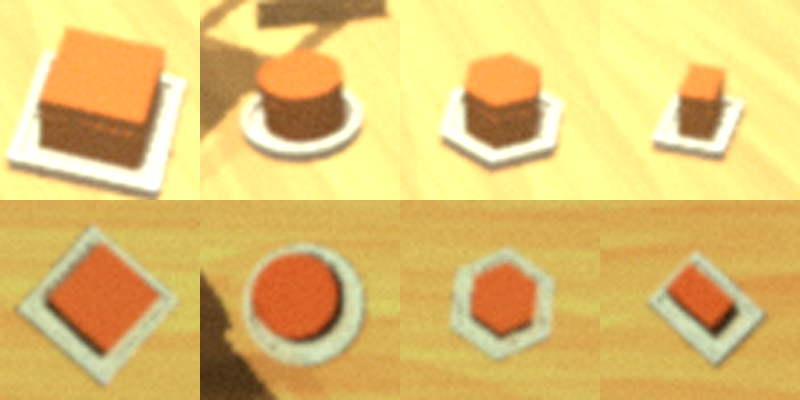

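View pics/top9.png

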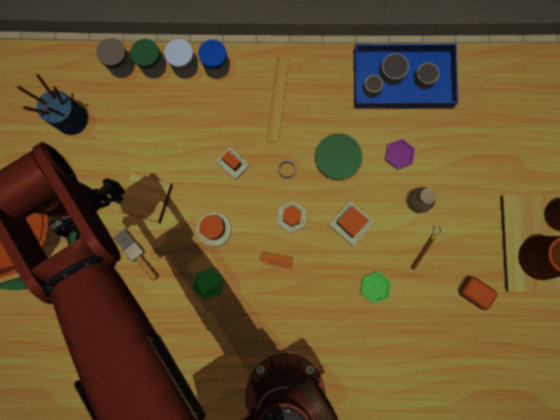

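All four jars sit inside their saucers in both views: square at (352,224), round at (213,228), hex at (291,216) and oblong at (233,162) in the top picture. The vase is unmoved at (424,200), and the wheel and bats are empty.

```bash
python3 -c "
from station import *
print(sign_off())"
```

```text
the job is handed in; nothing more can be done
None
```

The job is handed in at about 55 s of the 125 s allowed: all four jars are upright and fully down in their own saucers, and the vase was left where it stood.

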